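# Clear and latch the instrument enclosure

## Robot

A 6-joint arm with a two-finger parallel gripper is mounted at the origin on the work surface. World frame = base frame: x ahead of the robot, y to its left, z up, the work surface at z = 0. Lengths are in m, angles in rad, forces in N, time in s.
With the tool pointing down it reaches from about 0.325 to 0.75 m from the base axis. Payload 7.6 kg.
Tool frame: the origin (TCP) lies midway between the tips of the shut fingers; the grasp point (between the pads) lies robot.grasp_offset behind it (robot.grasp_offset is the distance from the TCP to the grasp point, in m); z points along the fingers, y is the line along which they close (so a half turn about z gives the same grasp; the last joint's range is limited). The gripper opens to 85 mm and grips with 20 to 120 N. Pads are 22 mm wide; open, the fingers measure 114 mm over their backs; the gripper's body (76 mm by 85 mm) begins 54 mm behind the grasp point. The pads swing forward as they close: fully open they stand 13 mm farther back than shut.
Start: joints at [-1.202, 0.052, 1.401, -0, 1.689, -0.07], TCP at [0.223, -0.475, 0.231] pointing down, gripper open.
Joint ranges: [-2.9, 2.9], [-0.91, 2.17], [0.12, 2.37], [-1.06, 4.2], [0.26, 2.73], [-2.93, 2.93]. Speed limits (rad/s): [2.57, 2.57, 3.01, 3.14, 3.14, 3.14].

## Interface

Orientations are given as [roll, pitch, yaw] about the fixed x, y, z axes, in that order (R = Rz(yaw) Ry(pitch) Rx(roll)).
In Python, from bench import robot gives the robot as it stands. The module is installed in compiled form; this text tells all that it offers.
- The arm moves only by the tool drive_tool, never from a script. Its argument "targets" is one flat list of numbers, 7 for each row, row after row: the turn, a rotation vector about the tool's x, y, z in degrees, then the shift along the tool's x, y, z in m, then the finger opening in m, from 0 to 0.0854. A call has 1 to 12 rows; each row is the pose to reach, as a shift and turn from the pose commanded when the call began, along the tool's axes at that moment; what a row does not reach only later rows make up. A row lasts 1/12 s, in which the tool goes at most 41.7 mm and 7.16 degrees, less where a joint would pass 70% of its speed; a pose out of reach is approached as far as the arm can. A call with a gripper value outside its range is refused whole. The fingers move at their own pace and stop on an object; "force" is the grip in N (left out, the last holds). Time passes only in rows, so rows that repeat a pose let the fingers close. It gives the time, the measured TCP pose, the force, the opening and the grip force at its end, in the units of the state.
- robot.state(): the state, without advancing time (a new reading comes with each control period).
- robot.snapshot(name): name is "side" or "top"; returns a dict with "color" (420x560x3 uint8, red, green, blue), "fx", "fy", "cx", "cy" (pixels), "dist_coeffs" ([k1, k2, p1, p2, k3] as OpenCV has them; the pictures are not rectified), "extrinsics" (4x4, takes a point from world to camera coordinates). Camera axes: x right, y down, z forward; pixel columns grow to the right and rows downward; lengths in m; the calibration is good to about 2 mm. A picture is of the moment at which its call begins. There is no depth.
- robot.sign_off(): hands the job in; it is judged then, once.
The state is a dict: "time": time; "joints": joint angles; "qd": joint speeds; "joint_torque": joint torques, N m; "tool_pos": TCP position; "ee_rot": TCP orientation; "force": force on the tool from outside, world axes, zero at the start; "torque": the same for the moment, N m; "width": finger opening in m; "finger_force": force on a finger pad.
Only numpy, scipy, OpenCV 4.12 (cv2) and the standard library are available. Lean on these libraries where they do the work, as an engineer would, in place of code of your own. Each camera call takes 0.05 s, during which the arm holds its last target. There are 200 camera calls.

## Task

A screwdriver was left inside the open instrument enclosure: take it out and lay it flat in the plain open tool tray (not the divided organiser). Then shut the enclosure's hatch fully and turn its wing knob clockwise about a quarter turn, as far as its stop, so that the tongue under the hatch locks beneath the frame edge; do not knock over the steel cup standing nearby.

Things in the scene. Friction and masses are not known exactly. Their poses are not given: they have to be found in the camera images.
- enclosure: Fixed grey metal box, 260 (x) by 210 (y) by 80 mm high. Origin: centre of underside; +x away from the robot at yaw 0, +y its left, z up. Steel top frame, top z 80; opening x -108..108, y -85..85 mm; flat inner deck at z 30, where the screwdriver lies. Hatch hinge line: along x at y +95, z 80. The tongue locks beneath the right-hand frame edge (y -85), 5 mm thick.
- hatch (a joint): Hinge of the hatch (aluminium plate 236 along x, 192 wide, 6 mm thick) at the enclosure's left. 0 shut, 1.57 upright, limit 1.85 (leaning left). Starts 1.45 to 1.75, held by friction (0.2 N m). Push its outer (left, then upper) face near the free edge rightward and down, 2 N; below about 0.8 rad it sinks shut by itself, damped.
- hatch_hinge (a point): Point on the hinge line, at the middle of the hatch's length, on its underside. Turns with the hatch: own x along the hinge line, -y towards the free edge (192 mm away), z the outward normal (outer face 6 mm out). Hatch shut: axes as the enclosure's.
- wing (a joint): Wing knob on the hatch, rad; grows clockwise seen from outside (above, when shut). 0: wings and tongue along the enclosure's x, tongue pointing +x, unlatched. 1.57: tongue points -y, 3 mm beneath the right frame edge, locked. Stops -0.3 and 1.6; starts -0.25 to 0.35. Friction 0.08 N m. The tongue passes beneath the edge only with the hatch fully shut; turned early it blocks the hatch.
- wing_grip (a point): Grip point on the knob's axis, 19.5 mm above the hatch's outer face, 156 mm from the hinge line, mid hatch length. Black wing bar 46 mm long, 9 mm thick, 21 mm high (8 to 29 mm above the face) on a hub 26 mm across. Own x along wings and tongue, z outward. Pinch the 9 mm thickness.
- driver: Loose screwdriver, 170 mm long, black handle 26 mm thick and 85 mm long, steel blade, 65 to 115 g. Origin: at mid-length on its underside as it first lies; own x points along it from handle to blade tip. Starts lying on the enclosure's deck, roughly along the enclosure's x (either small yaw).
- driver_grip (a point): Point on the screwdriver's axis inside the handle, 34 mm from mid-length towards the handle end; 13 mm above the surface it lies on. Grip here; same axes as the screwdriver.
- driver_mid (a point): Mid-length of the screwdriver, on its axis; same axes.
- tray: Fixed plain open grey tool tray, 220 (x) by 130 (y) by 35 mm high, walls and floor 4 mm, no dividers. Origin: centre of its underside. Stands to the left or the right of the enclosure; the other side has the organiser of the same outline, with dividers.
- organiser: Fixed divided small-parts organiser, 220 by 130 by 35 mm, six compartments. Not the place for the screwdriver. Origin: centre of its underside.
- cup: Loose steel cup, 56 mm across, 80 mm high, with thin tools standing in it to 108 mm, at the right of the enclosure. Origin: centre of its underside. Leave it standing.
Not all that is in view belongs to the job. Of the things shaped like the driver, the black one is meant.

How it is judged:
By the outcome, as a careful person would: the job done as asked, in the order asked, and still so for the second after the job is handed in, with the robot touching nothing.
It also fails if it takes over 67 s, if anything falls off the work surface, if the arm or the gripper's body presses on something with over 40 N, if the wrist force passes 120 N, or if a joint passes its speed limit or range.

## Working session

There is one attempt and no reset: what is moved stays moved. The work goes in short steps, Python scripts to look and compute and a tool call to move; the robot and the scene stay as the last step left them, time stands still between calls to the robot, and variables do not carry over. Pictures are saved under pics/ and viewed, at most 10 in all, crops included, and the job is handed in when it is done.

Besides the shell and the picture viewer there is one more tool, called as name(argument=value, ...) on one line, values as JSON. drive_tool: Moves the arm, as the interface text tells. Its arguments: {"type":"object","properties":{"targets":{"type":"array"},"force":{"type":"number"}},"required":["targets"]}

```bash
mkdir -p pics; python3 - <<'E'
from bench import robot
import cv2,numpy as np
s=robot.state();print(s, robot.grasp_offset)
for n in("side","top"):
    d=robot.snapshot(n);cv2.imwrite(f"pics/{n}0.png",d["color"][:,:,::-1])
    E=np.array(d["extrinsics"]);print(n,d["fx"],d["fy"],d["cx"],d["cy"],d["dist_coeffs"],E.round(3).tolist(),(-E[:3,:3].T@E[:3,3]).round(3))
E
```

```text
{'time': 0.0, 'joints': array([-1.20224648e+00,  5.28433557e-02,  1.40174450e+00, -8.55904590e-06,
        1.68859389e+00, -7.02875405e-02]), 'qd': array([ 9.46596319e-04,  5.01164960e-04, -8.77719589e-04,  7.32542530e-04,
        8.44688366e-04, -7.12102574e-05]), 'joint_torque': array([-2.07541086e-05, -3.81669545e+01, -3.60188735e+01, -1.18256485e-04,
        6.20935753e-03, -3.38356892e-05]), 'tool_pos': array([ 0.22298021, -0.47495752,  0.23045899]), 'ee_rot': array([-3.14000689e+00, -1.03120997e-04,  4.38836311e-01]), 'force': array([-0.15740958,  0.13316139,  0.56050876]), 'torque': array([-0.012651  ,  0.00148471, -0.04472255]), 'finger_force': 0.0, 'width': 0.08545629808624858} 0.0187
side 522.128783455358 522.128783455358 282.51570348781974 217.9057860771665 [-0.03090775  0.          0.          0.          0.        ] [[0.706, -0.708, 0.012, -0.319], [-0.407, -0.419, -0.812, 0.266], [0.58, 0.568, -0.584, 1.208], [0.0, 0.0, 0.0, 1.0]] [-0.367 -0.801  0.925]
top 546.3884904586059 546.3884904586059 282.691762557247 215.62428540336717 [-0.1116903  0.         0.         0.         0.       ] [[0.014, -1.0, 0.012, -0.011], [-0.984, -0.016, -0.18, 0.481], [0.18, -0.01, -0.984, 1.239], [0.0, 0.0, 0.0, 1.0]] [0.25  0.008 1.306]
```

View pics/top0.png

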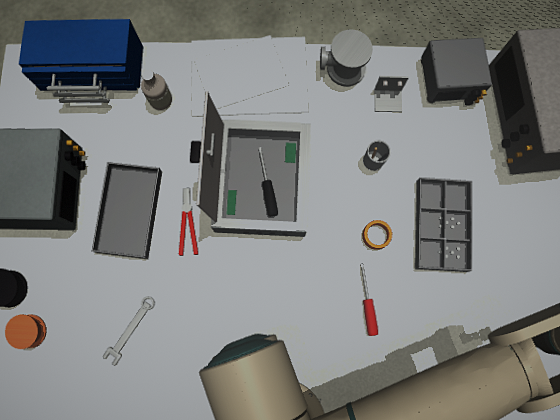

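View pics/side0.png

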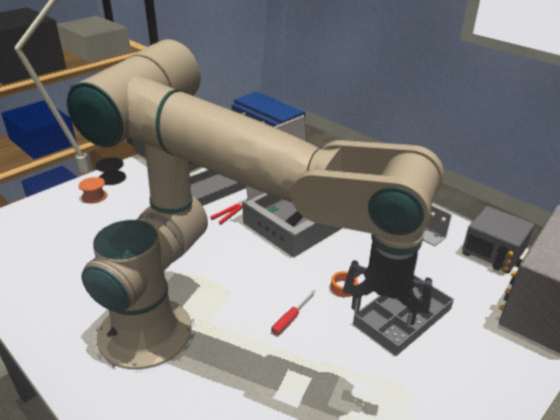

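The top view shows the enclosure at about (255,180), with the hatch up on its left side. The black driver's handle is at (269,198) and its blade tip at (262,148). The plain tray is at left (127,210), the cup at (377,154) and the organiser at right (443,225). In the side view the arm hides most of the enclosure. I'll zoom in on the top view.

```bash
python3 - <<'E'
import cv2
im=cv2.imread("pics/top0.png")[85:245,180:400]
cv2.imwrite("pics/crop1.png",cv2.resize(im,None,fx=3.6,fy=3.6,interpolation=cv2.INTER_CUBIC))
E
```

```text
(no output)
```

View pics/crop1.png

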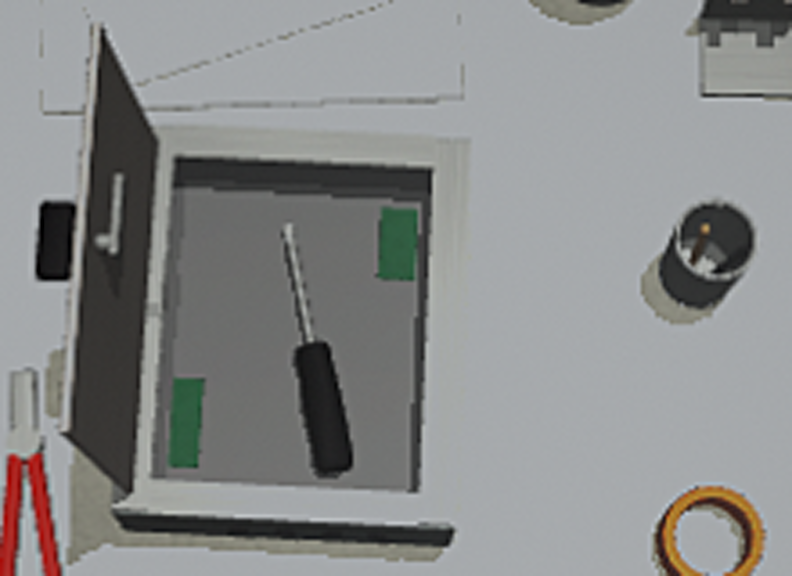

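The crop shows these full-frame features:
- **Opening corners:** near-right (418,492), far-right (433,168), far-left (174,158) and near-left (152,478), in crop pixels.
- **Driver:** handle end (332,472), tip (287,226).
- **Hatch free edge:** (98,25) to (65,432).
- **Cup rim:** (714,240).

I'll fit the poses from these.

```bash
cat > h.py <<'E'
import numpy as np,cv2
from scipy.spatial.transform import Rotation as R
from bench import robot
def ray(d,px):
    K=np.array([[d["fx"],0,d["cx"]],[0,d["fy"],d["cy"]],[0,0,1]])
    n=cv2.undistortPoints(np.array(px,float).reshape(-1,1,2),K,np.array(d["dist_coeffs"])).reshape(-1,2)
    E=np.array(d["extrinsics"]);C=-E[:3,:3].T@E[:3,3]
    return C,np.c_[n,np.ones(len(n))]@E[:3,:3]
def atz(d,px,z):
    C,v=ray(d,px);return C+v*((z-C[2])/v[:,2])[:,None]
def proj(d,P):
    K=np.array([[d["fx"],0,d["cx"]],[0,d["fy"],d["cy"]],[0,0,1]]);E=np.array(d["extrinsics"])
    return cv2.projectPoints(np.array(P,float).reshape(-1,1,3),cv2.Rodrigues(E[:3,:3])[0],E[:3,3],K,np.array(d["dist_coeffs"]))[0].reshape(-1,2)
def frame(x,y,yaw,L):
    L=np.atleast_2d(L);c,s=np.cos(yaw),np.sin(yaw)
    return np.c_[x+c*L[:,0]-s*L[:,1],y+s*L[:,0]+c*L[:,1],L[:,2]]
def hatchpt(e,a,p): # p in hatch frame (hatch_hinge axes) -> world ; a opens free edge up
    p=np.atleast_2d(p);c,s=np.cos(a),np.sin(a)
    q=np.c_[p[:,0],.095+p[:,1]*c+p[:,2]*s,.08-p[:,1]*s+p[:,2]*c]
    return frame(*e,q)
E
python3 - <<'E'
from h import *
from scipy.optimize import least_squares as ls
d=robot.snapshot("top")
f=lambda l:np.array(l,float)/3.6+[180,85]
op=f([(418,492),(433,168),(174,158),(152,478)])
L=[[-.108,-.085,.08],[.108,-.085,.08],[.108,.085,.08],[-.108,.085,.08]]
r=ls(lambda p:(proj(d,frame(*p,L))-op).ravel(),[.5,0,0]);e=r.x;print("enc",e.round(4),r.fun.round(1))
hp=f([(98,25),(65,432)])
r=ls(lambda p:(proj(d,hatchpt(e,p[0],[[.118,-.192,0.003],[-.118,-.192,0.003]]))-hp).ravel(),[1.6]);a=r.x[0];print("hatch",a,r.fun.round(1))
print("hatch edge",hatchpt(e,a,[0,-.192,.006]),"wing",hatchpt(e,a,[0,-.156,.0255]),"px",((proj(d,hatchpt(e,a,[0,-.156,.0255]))-[180,85])*3.6).round())
t=atz(d,f([(332,472),(287,226)]),.043);u=t[1]-t[0];print("driver",t.round(4),np.linalg.norm(u),np.arctan2(u[1],u[0]))
tr=atz(d,[(108,163),(161,168),(148,259),(94,250)],.035);print("tray",tr.round(3),tr.mean(0))
print("cup",atz(d,f([(714,240)]),.08),atz(d,f([(690,280)]),0))
E
```

```text
enc [ 0.5717  0.0462 -0.033 ] [ 0.3  0.2  0.  -0.1 -0.1 -0.7 -0.3  0.5]
hatch 1.644548515168801 [ 0.  -0.8 -0.   0.4]
hatch edge [[0.57546619 0.16122389 0.27103594]] wing [[0.57601957 0.17800909 0.23369694]] px [[ 55. 241.]]
driver [[0.4802 0.0205 0.043 ]
 [0.6469 0.0536 0.043 ]] 0.17000685222690792 0.19561828749104282
tray [[0.606 0.422 0.035]
 [0.595 0.291 0.035]
 [0.375 0.31  0.035]
 [0.393 0.44  0.035]] [0.49247213 0.36577709 0.035     ]
cup [[ 0.63126252 -0.22617679  0.08      ]] [[ 0.62691892 -0.22409336  0.        ]]
```

The fit is good: residuals are under 1 px, the driver length comes out at 170 mm, and the tray, cup and wing positions all agree. I'll move above the driver handle.

drive_tool(targets=[0,0,13.9,0.4925,-0.3268,0.1,0.06,0,0,13.9,0.4925,-0.3268,0.1,0.06,0,0,13.9,0.4925,-0.3268,0.1,0.06,0,0,13.9,0.4925,-0.3268,0.1,0.06,0,0,13.9,0.4925,-0.3268,0.1,0.06,0,0,13.9,0.4925,-0.3268,0.1,0.06,0,0,13.9,0.4925,-0.3268,0.1,0.06,0,0,13.9,0.4925,-0.3268,0.1,0.06,0,0,13.9,0.4925,-0.3268,0.1,0.06,0,0,13.9,0.4925,-0.3268,0.1,0.06,0,0,13.9,0.4925,-0.3268,0.1,0.06,0,0,13.9,0.4925,-0.3268,0.1,0.06], force=40)

```text
time: 1.15
tool_pos: [0.4779, -0.0549, 0.1481]
ee_rot: [3.141, -0.0, 0.196]
force: [-0.0, -0.8, 0.9]
width: 0.06
finger_force: 0.0
```

drive_tool(targets=[0,0,0,0.0651,-0.0712,0.03,0.06,0,0,0,0.0651,-0.0712,0.03,0.06,0,0,0,0.0651,-0.0712,0.03,0.06,0,0,0,0.0651,-0.0712,0.03,0.06,0,0,0,0.0651,-0.0712,0.03,0.06])

```text
time: 1.57
tool_pos: [0.527, 0.0262, 0.1176]
ee_rot: [-3.142, 0.002, 0.198]
force: [0.3, -0.7, 0.2]
width: 0.0601
finger_force: 0.0
```

```bash
python3 - <<'E'
from h import *
s=robot.state();print(s["tool_pos"],s["ee_rot"],s["joints"].round(2),s["force"])
d=robot.snapshot("top");d2=robot.snapshot("side")
a=cv2.resize(d["color"][85:245,180:400],None,fx=1.8,fy=1.8);b=cv2.resize(d2["color"][110:310,180:400],None,fx=1.8,fy=1.8)
b=b[:a.shape[0]+72]
o=np.zeros((max(len(a),len(b)),a.shape[1]+b.shape[1],3),np.uint8);o[:len(a),:a.shape[1]]=a;o[:len(b),a.shape[1]:]=b
cv2.imwrite("pics/c2.png",o[:,:,::-1])
E
```

```text
[0.52702558 0.02619049 0.11761475] [-3.14154286e+00  1.93758444e-03  1.98095524e-01] [-0.02  0.13  1.55 -0.    1.47  1.35] [ 0.26142849 -0.68170242  0.18294982]
```

View pics/c2.png

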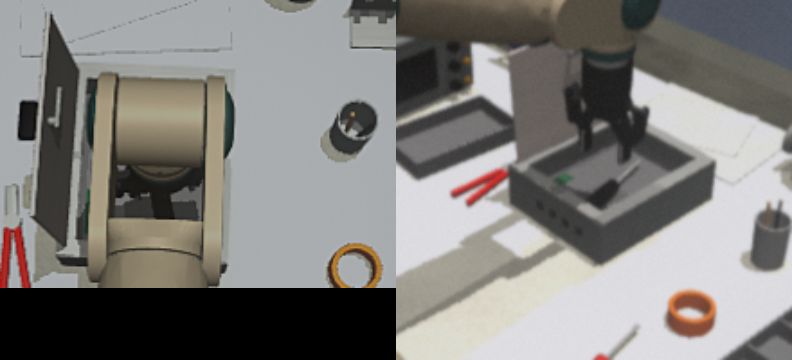

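The left half shows the wrist over the enclosure and clear of the hatch. The right half shows the open fingers above the black handle, which is at about (600,192). Next I descend and grip.

drive_tool(targets=[0,0,0,0,0,0.02,0.06,0,0,0,0,0,0.045,0.06,0,0,0,0,0,0.068,0.06,0,0,0,0,0,0.08,0.06,0,0,0,0,0,0.083,0.06,0,0,0,0,0,0.083,0.06,0,0,0,0,0,0.083,0.01,0,0,0,0,0,0.083,0.01,0,0,0,0,0,0.083,0.01,0,0,0,0,0,0.083,0.01,0,0,0,0,0,0.083,0.01], force=50)

```text
time: 2.58
tool_pos: [0.5284, 0.0256, 0.0373]
ee_rot: [3.141, -0.003, 0.196]
force: [-0.6, 0.5, 6.6]
width: 0.0231
finger_force: 48.9
```

drive_tool(targets=[0,0,0,0,0,-0.01,0.01,0,0,0,0,0,-0.03,0.01,0,0,0,0,0,-0.06,0.01,0,0,0,0,0,-0.09,0.01,0,0,0,0,0,-0.125,0.01,0,0,0,0,0,-0.16,0.01,0,0,0,0,0,-0.195,0.01,0,0,0,0,0,-0.23,0.01,0,0,0,0,0,-0.26,0.01,0,0,0,0,0,-0.285,0.01,0,0,0,0,0,-0.295,0.01,0,0,0,0,0,-0.295,0.01])

```text
time: 3.58
tool_pos: [0.5278, 0.0256, 0.3336]
ee_rot: [3.14, -0.005, 0.196]
force: [-0.4, 0.0, -1.6]
width: 0.0231
finger_force: 49.1
```

```bash
python3 - <<'E'
from h import *
s=robot.state();print(s["tool_pos"],s["ee_rot"],s["joints"].round(2),s["force"],s["width"],s["finger_force"])
d=robot.snapshot("top");d2=robot.snapshot("side")
a=d["color"][60:280,150:420];b=d2["color"][0:300,130:480]
o=np.zeros((300,620,3),np.uint8);o[:220,:270]=a;o[:,270:]=b
cv2.imwrite("pics/c3.png",o[:,:,::-1])
E
```

```text
[0.52778648 0.0255856  0.33355524] [ 3.1403123  -0.00517546  0.19624246] [-0.02  0.06  1.19 -0.    1.89  1.35] [-0.42569723  0.0449751  -1.56024398] 0.023075387603488418 49.06580328941345
```

View pics/c3.png

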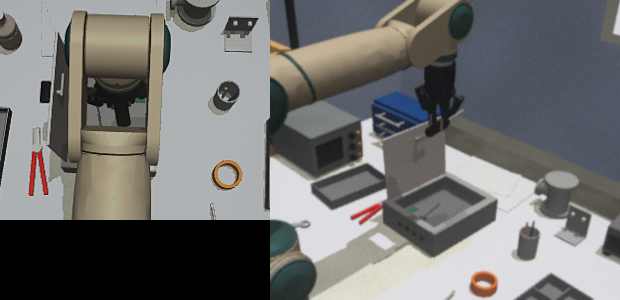

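```bash
python3 - <<'E'
from h import *
d=robot.snapshot("top");d2=robot.snapshot("side")
a=cv2.resize(d["color"][120:200,210:310],None,fx=4,fy=4,interpolation=2);b=cv2.resize(d2["color"][70:240,225:370],None,fx=2.7,fy=2.7,interpolation=2)
o=np.zeros((len(b),400+b.shape[1],3),np.uint8);o[:320,:400]=a;o[:,400:]=b
cv2.imwrite("pics/c4.png",o[:,:,::-1])
E
```

```text
(no output)
```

View pics/c4.png

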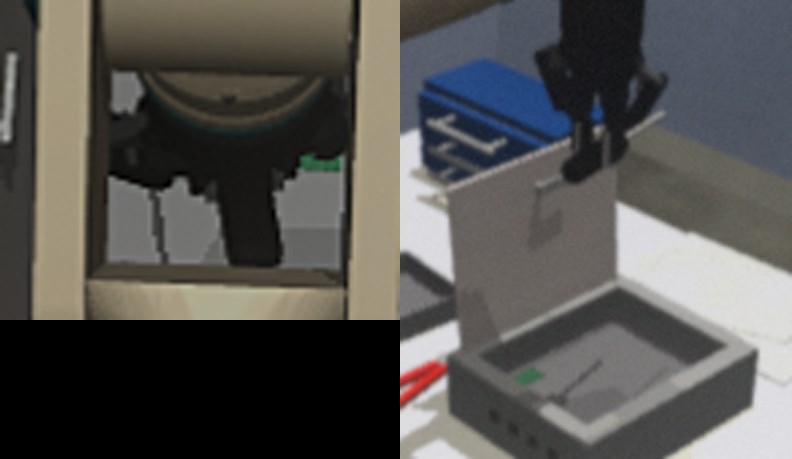

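The driver is held level: its blade tip is at (660,115) in the side crop, and the dark line in the box is its shadow. I'll carry it over the hatch to the tray.

drive_tool(targets=[0,0,0,0,-0.02,0,0.01,0,0,0,0,-0.05,0,0.01,0,0,0,0,-0.085,0,0.01,0,0,2,0,-0.125,0,0.01,0,0,4,0,-0.165,0,0.01,0,0,8,0,-0.205,0,0.01,0,0,12,0,-0.245,0,0.01,0,0,16.1,0,-0.28,0,0.01,0,0,16.1,0,-0.31,0,0.01,0,0,16.1,0,-0.335,0,0.01,0,0,16.1,0,-0.35,0,0.01,0,0,16.1,0,-0.35,0,0.01])

```text
time: 4.78
tool_pos: [0.458, 0.371, 0.3281]
ee_rot: [3.14, 0.003, -0.081]
force: [0.0, -0.1, -1.5]
width: 0.0228
finger_force: 49.1
```

drive_tool(targets=[0,0,0,0,0,0.03,0.01,0,0,0,0,0,0.07,0.01,0,0,0,0,0,0.11,0.01,0,0,0,0,0,0.15,0.01,0,0,0,0,0,0.19,0.01,0,0,0,0,0,0.225,0.01,0,0,0,0,0,0.255,0.01,0,0,0,0,0,0.275,0.01,0,0,0,0,0,0.285,0.01,0,0,0,0,0,0.285,0.01,0,0,0,0,0,0.285,0.01,0,0,0,0,0,0.285,0.01])

```text
time: 5.78
tool_pos: [0.4603, 0.3691, 0.0475]
ee_rot: [-3.14, -0.003, -0.085]
force: [0.3, 0.8, -0.7]
width: 0.0232
finger_force: 49.1
```

```bash
python3 - <<'E'
from h import *
s=robot.state();print(s["tool_pos"],s["ee_rot"],s["force"],s["width"])
d=robot.snapshot("top");d2=robot.snapshot("side")
a=cv2.resize(d["color"][140:280,70:250],None,fx=2.2,fy=2.2,interpolation=2);b=cv2.resize(d2["color"][70:240,160:320],None,fx=2.4,fy=2.4,interpolation=2)
o=np.zeros((len(b),a.shape[1]+b.shape[1],3),np.uint8);o[:len(a),:a.shape[1]]=a;o[:,a.shape[1]:]=b
cv2.imwrite("pics/c5.png",o[:,:,::-1])
E
```

```text
[0.46028711 0.36914545 0.04753304] [-3.13970005e+00 -2.63644159e-03 -8.52112730e-02] [ 0.25856209  0.77028083 -0.68857063] 0.023199582316014374
```

View pics/c5.png

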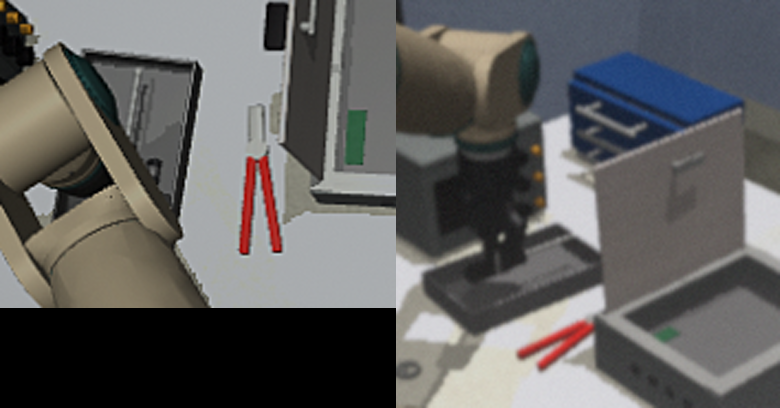

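The driver is inside the tray outline, with its blade along the tray's long side. Next I lower it.

drive_tool(targets=[0,0,0,0,0,0.01,0.01,0,0,0,0,0,0.02,0.01,0,0,0,0,0,0.027,0.01,0,0,0,0,0,0.031,0.01,0,0,0,0,0,0.034,0.01,0,0,0,0,0,0.034,0.01,0,0,0,0,0,0.034,0.01])

```text
time: 6.47
tool_pos: [0.4591, 0.3689, 0.0114]
ee_rot: [3.141, 0.0, -0.085]
force: [-0.9, 0.0, 0.8]
width: 0.0232
finger_force: 49.3
```

drive_tool(targets=[0,0,0,0,0,0,0.03,0,0,0,0,0,0,0.045,0,0,0,0,0,0,0.05,0,0,0,0,0,0,0.05,0,0,0,0,0,-0.02,0.05,0,0,0,0,0,-0.055,0.05,0,0,0,0,0,-0.095,0.05,0,0,-7,0,0,-0.135,0.05,0,0,-14,0,0,-0.175,0.03,0,0,-21,0,0,-0.215,0,0,0,-28,0,0,-0.24,0,0,0,-35,0,0,-0.25,0])

```text
time: 7.47
tool_pos: [0.46, 0.3695, 0.2675]
ee_rot: [-3.141, -0.009, 0.532]
force: [0.8, 0.8, 0.7]
width: 0.0018
finger_force: 0.0
```

```bash
python3 - <<'E'
from h import *
s=robot.state();print(s["tool_pos"],s["ee_rot"],s["joints"].round(2),s["width"])
e=(.5717,.0462,-.033)
for th in(1.6445,1.5,1.3,1.1,.9,.75,.6,.45,.3):
    print(th,(hatchpt(e,th,[-.075,-.168,.006])[0]+[0,.011,0]).round(3))
E
```

```text
[0.46003824 0.36951953 0.26754274] [-3.1410007  -0.00871623  0.53210016] [ 0.61  0.23  1.14 -0.    1.77  1.65] 0.0018276871880079312
1.6445 [0.5   0.173 0.247]
1.5 [0.5   0.149 0.248]
1.3 [0.499 0.115 0.243]
1.1 [0.498 0.084 0.232]
0.9 [0.497 0.055 0.215]
0.75 [0.496 0.036 0.199]
0.6 [0.495 0.019 0.18 ]
0.45 [0.495 0.006 0.158]
0.3 [ 0.495 -0.004  0.135]
```

drive_tool(targets=[0,0,-7,-0.006,0.02,0.002,0,0,0,-14,-0.012,0.04,0.004,0,0,0,-21,-0.018,0.06,0.006,0,0,0,-28,-0.024,0.08,0.008,0,0,0,-35,-0.03,0.1,0.01,0,0,0,-42,-0.036,0.12,0.012,0,0,0,-49,-0.043,0.14,0.014,0,0,0,-56,-0.048,0.158,0.016,0,0,0,-58,-0.0502,0.1663,0.0165,0,0,0,-58,-0.0502,0.1663,0.0165,0,0,0,-58,-0.0502,0.1663,0.0165,0])

```text
time: 8.38
tool_pos: [0.4993, 0.1998, 0.2451]
ee_rot: [3.141, -0.0, 1.536]
force: [0.2, 0.2, 0.5]
width: 0.0
finger_force: 0.0
```

```bash
python3 - <<'E'
from h import *
s=robot.state();print(s["tool_pos"],s["ee_rot"],s["joints"].round(2),s["force"])
d=robot.snapshot("top");d2=robot.snapshot("side")
a=cv2.resize(d["color"][80:280,80:320],None,fx=1.6,fy=1.6,interpolation=2);b=cv2.resize(d2["color"][70:240,180:340],None,fx=2.4,fy=2.4,interpolation=2)
o=np.zeros((len(b),a.shape[1]+b.shape[1],3),np.uint8);o[:len(a),:a.shape[1]]=a;o[:,a.shape[1]:]=b
cv2.imwrite("pics/c6.png",o[:,:,::-1])
E
```

```text
[0.49926767 0.19976845 0.24507912] [ 3.14138665e+00 -2.65816730e-04  1.53594848e+00] [0.31 0.09 1.34 0.   1.72 0.35] [0.23139315 0.19128157 0.49839477]
```

View pics/c6.png

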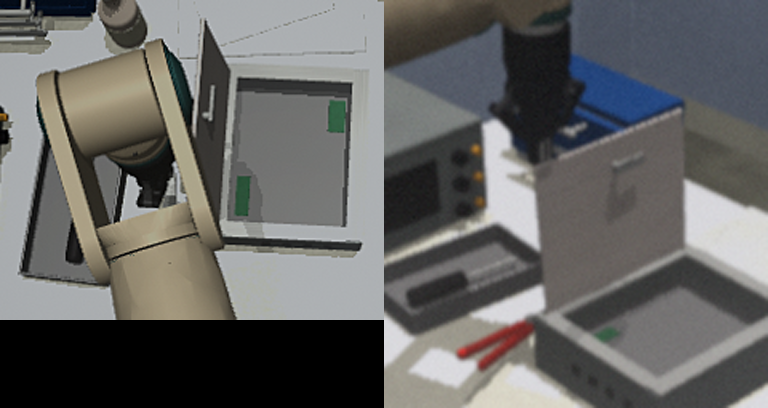

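The driver is lying flat in the tray, and the closed fingers are just left of the hatch's near upper corner. Now I push the hatch along its arc.

drive_tool(targets=[0,0,0,-0.012,0,-0.001,0,0,0,0,-0.025,0,-0.002,0,0,0,0,-0.037,0,-0.003,0,0,0,0,-0.05,0,-0.003,0,0,0,0,-0.064,0,-0.002,0,0,0,0,-0.076,0,0,0,0,0,0,-0.088,0,0.003,0,0,0,0,-0.1,0,0.007,0,0,0,0,-0.112,0,0.012,0,0,0,0,-0.124,0,0.016,0,0,0,0,-0.136,0,0.024,0,0,0,0,-0.145,0,0.03,0])

```text
time: 9.48
tool_pos: [0.4944, 0.0533, 0.214]
ee_rot: [-3.142, 0.001, 1.538]
force: [1.6, -0.3, 1.0]
width: -0.0001
finger_force: 0.4
```

drive_tool(targets=[0,0,0,-0.009,0.001,0.007,0,0,0,0,-0.018,0.001,0.015,0,0,0,0,-0.026,0.001,0.024,0,0,0,0,-0.034,0.001,0.034,0,0,0,0,-0.041,0.001,0.045,0,0,0,0,-0.047,0.001,0.056,0,0,0,0,-0.047,0.001,0.056,0,0,0,0,-0.047,0.001,0.036,0,0,0,0,-0.047,0.001,0.006,0,0,0,-7,-0.047,0.001,-0.02,0,0,0,-14,-0.047,0.001,-0.02,0,0,0,-21,-0.047,0.001,-0.02,0])

```text
time: 10.48
tool_pos: [0.4948, 0.0081, 0.2373]
ee_rot: [3.138, 0.002, 1.911]
force: [0.3, 0.0, 0.4]
width: -0.0001
finger_force: 0.0
```

drive_tool(targets=[0,0,-7,0.03,0.011,0,0.02,0,0,-14,0.07,0.024,0,0.04,0,0,-21,0.11,0.038,0,0.05,0,0,-28,0.15,0.052,0,0.05,0,0,-35,0.18,0.063,0,0.05,0,0,-42,0.189,0.0656,0,0.05,0,0,-49,0.189,0.0656,0,0.05,0,0,-56,0.189,0.0656,0,0.05,0,0,-63,0.189,0.0656,0,0.05,0,0,-70,0.189,0.0656,0,0.05,0,0,-70,0.189,0.0656,0,0.05])

```text
time: 11.4
tool_pos: [0.4939, 0.2083, 0.2349]
ee_rot: [-3.142, -0.0, 3.132]
force: [0.7, 0.9, -0.4]
width: 0.0502
finger_force: 0.0
```

```bash
python3 - <<'E'
from h import *
s=robot.state();print(s["tool_pos"],s["ee_rot"],s["joints"].round(2),s["force"])
d=robot.snapshot("top");d2=robot.snapshot("side")
a=cv2.resize(d["color"][110:250,195:320],None,fx=3.6,fy=3.6,interpolation=2);b=cv2.resize(d2["color"][150:270,225:365],None,fx=2.4,fy=2.4,interpolation=2)
o=np.zeros((len(a),a.shape[1]+b.shape[1],3),np.uint8);o[:,:a.shape[1]]=a;o[:len(b),a.shape[1]:]=b
cv2.imwrite("pics/c7.png",o[:,:,::-1])
e=(.5717,.0462,-.033)
print([(proj(d,hatchpt(e,0,[x,-.156,.035]))-[195,110])[0]*3.6 for x in(-.023,0,.023)])
E
```

```text
[0.49391121 0.20831823 0.23491104] [-3.14157883e+00 -4.91691545e-05  3.13154380e+00] [ 0.33  0.08  1.36  0.    1.7  -1.23] [ 0.71808022  0.9059117  -0.37918526]
[array([334.53161363, 257.13126863]), array([336.18645545, 221.45198786]), array([337.82756938, 186.04790296])]
```

View pics/c7.png

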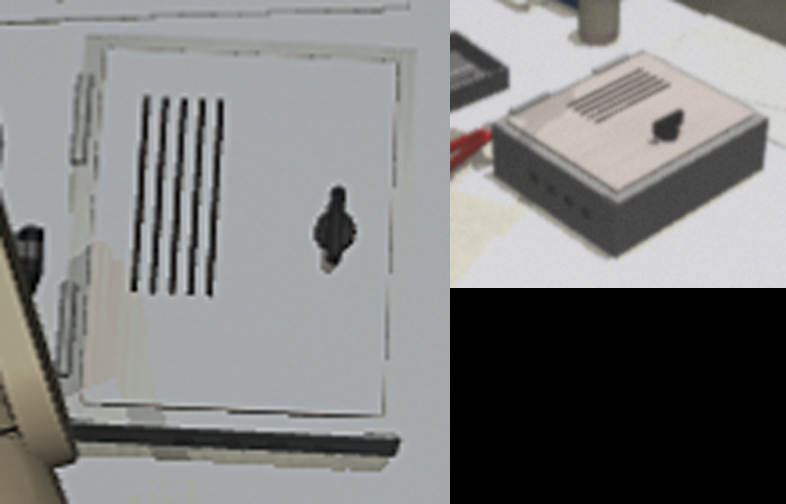

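The hatch is shut, flush with the frame, and the wing runs from (338,190) to (331,262), so it is at about +0.05 rad. I'll move above the knob.

drive_tool(targets=[0,0,1,-0.01,-0.025,0.005,0.05,0,0,2,-0.02,-0.06,0.015,0.05,0,0,3,-0.032,-0.095,0.03,0.05,0,0,4,-0.044,-0.13,0.045,0.05,0,0,4.3,-0.055,-0.165,0.06,0.05,0,0,4.3,-0.067,-0.195,0.075,0.05,0,0,4.3,-0.073,-0.215,0.085,0.05,0,0,4.3,-0.076,-0.222,0.085,0.05,0,0,4.3,-0.076,-0.222,0.085,0.05,0,0,4.3,-0.076,-0.222,0.085,0.05])

```text
time: 12.33
tool_pos: [0.5669, -0.0146, 0.1507]
ee_rot: [3.141, 0.001, 3.05]
force: [-0.8, -0.3, -0.0]
width: 0.0502
finger_force: 0.0
```

drive_tool(targets=[0,0,0,0,0,0.015,0.05,0,0,0,0,0,0.032,0.05,0,0,0,0,0,0.046,0.05,0,0,0,0,0,0.052,0.05,0,0,0,0,0,0.0535,0.04,0,0,0,0,0,0.0535,0.025,0,0,0,0,0,0.0535,0.01,0,0,0,0,0,0.0535,0,0,0,0,0,0,0.0535,0,0,0,0,0,0,0.0535,0], force=40)

```text
time: 13.17
tool_pos: [0.5676, -0.0118, 0.0982]
ee_rot: [3.136, 0.003, 3.054]
force: [0.5, 14.1, 1.9]
width: 0.008
finger_force: 45.0
```

drive_tool(targets=[0,0,0,0,0.004,0,0,0,0,0,0,0.004,0,0,0,0,5,0,0.004,0,0,0,0,10,0,0.004,0,0,0,0,16,0,0.004,0,0,0,0,22,0,0.004,0,0,0,0,28,0,0.004,0,0,0,0,34,0,0.004,0,0,0,0,40,0,0.004,0,0,0,0,45,0,0.004,0,0,0,0,45,0,0.004,0,0])

```text
time: 14.08
tool_pos: [0.5687, -0.0091, 0.0982]
ee_rot: [3.135, 0.001, 2.263]
force: [4.9, 8.3, 2.1]
width: 0.0079
finger_force: 45.0
```

drive_tool(targets=[0,0,0,0.001,0.0025,0,0,0,0,6,0.001,0.0025,0,0,0,0,12,0.001,0.0025,0,0,0,0,18,0.001,0.0025,0,0,0,0,24,0.001,0.0025,0,0,0,0,30,0.001,0.0025,0,0,0,0,36,0.001,0.0025,0,0,0,0,40,0.001,0.0025,0,0,0,0,42,0.001,0.0025,0,0,0,0,42,0.001,0.0025,0,0])

```text
time: 14.92
tool_pos: [0.571, -0.008, 0.0982]
ee_rot: [3.134, -0.002, 1.532]
force: [10.8, 3.9, -1.6]
width: 0.0076
finger_force: 44.6
```

```bash
python3 - <<'E'
from h import *
s=robot.state();print(s["tool_pos"],s["ee_rot"],s["joints"].round(2),s["force"],s["torque"],s["width"])
E
```

```text
[ 0.5709964  -0.00800989  0.09824815] [ 3.13359471e+00 -1.51978786e-03  1.53157959e+00] [-0.08  0.26  1.44  0.    1.43 -0.04] [10.75464625  3.94535797 -1.6192003 ] [ 0.64995541 -1.66936698 -0.07511128] 0.007555791871869497
```

drive_tool(targets=[0,0,1,0,0.002,0,0,0,0,2,0,0.002,0,0,0,0,3,0,0.002,0,0,0,0,4,0,0.002,0,0,0,0,4,0,0.002,0,0,0,0,4,0,0.002,0,0])

```text
time: 15.42
tool_pos: [0.5714, -0.008, 0.0982]
ee_rot: [3.138, -0.002, 1.465]
force: [2.6, 5.3, 5.9]
width: 0.0077
finger_force: 49.1
```

```bash
python3 - <<'E'
from h import *
s=robot.state();print(s["tool_pos"],s["ee_rot"],s["force"],s["torque"],s["width"])
E
```

```text
[ 0.57144739 -0.00800216  0.09817104] [ 3.13807202e+00 -1.54312301e-03  1.46456977e+00] [2.56664012 5.27361171 5.94522335] [ 0.87696758 -0.17045912  0.66021241] 0.007714325912391911
```

The z torque has risen to 0.66 N m, so the knob is on its stop. I'll relax the torque, release and rise.

drive_tool(targets=[0,0,-1,0,0.001,0,0,0,0,-2,0,0.001,0,0,0,0,-2,0,0.001,0,0.01,0,0,-2,0,0.001,0,0.03,0,0,-2,0,0.001,0,0.045,0,0,-2,0,0.001,0,0.05,0,0,-2,0,0.001,0,0.05,0,0,-2,0,0.001,-0.02,0.05,0,0,-2,0,0.001,-0.055,0.05,0,0,-2,0,0.001,-0.095,0.05,0,0,-2,0,0.001,-0.135,0.05,0,0,-2,0,0.001,-0.14,0.05])

```text
time: 16.42
tool_pos: [0.5735, -0.0093, 0.2454]
ee_rot: [3.129, 0.0, 1.498]
force: [-0.0, 0.2, 2.1]
width: 0.0501
finger_force: 0.0
```

drive_tool(targets=[0,0,0,0.02,-0.01,0,0.05,0,0,0,0.055,-0.025,0,0.05,0,0,0,0.09,-0.04,0,0.05,0,0,0,0.125,-0.055,0,0.05,0,0,0,0.16,-0.07,0,0.05,0,0,0,0.19,-0.08,0,0.05,0,0,0,0.2,-0.08,0,0.05,0,0,0,0.2,-0.08,0,0.05])

```text
time: 17.08
tool_pos: [0.5056, 0.1983, 0.2362]
ee_rot: [-3.142, -0.0, 1.501]
force: [0.5, -0.2, 0.3]
width: 0.0503
finger_force: 0.0
```

```bash
python3 - <<'E'
from h import *
d=robot.snapshot("top");d2=robot.snapshot("side")
a=cv2.resize(d["color"][110:250,195:395],None,fx=2.4,fy=2.4,interpolation=2);b=cv2.resize(d2["color"][130:290,170:430],None,fx=1.2,fy=1.2,interpolation=2)
o=np.zeros((len(a),a.shape[1]+b.shape[1],3),np.uint8);o[:,:a.shape[1]]=a;o[:len(b),a.shape[1]:]=b
cv2.imwrite("pics/c8.png",o[:,:,::-1])
E
```

```text
(no output)
```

View pics/c8.png

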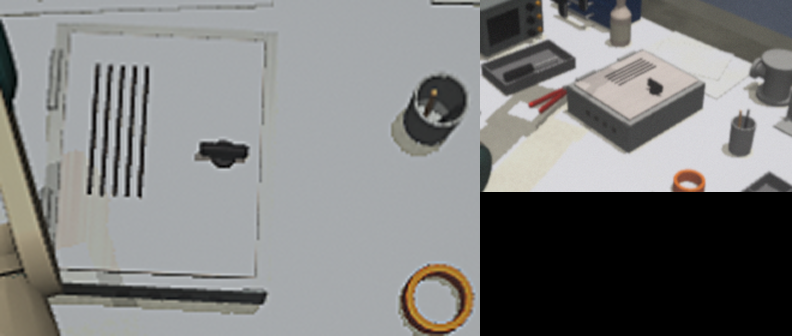

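The hatch is shut. The wing lies along the enclosure's y, from (200,148) to (248,153), so it is locked. The cup is standing at (435,110), the driver is flat in the tray at (530,68), and the robot is clear of everything. I'm handing the job in.

```bash
python3 -c "
from bench import robot
print(robot.sign_off())"
```

```text
the job is handed in; nothing more can be done
None
```

The job is handed in after about 17 s of robot time: the screwdriver lies flat in the plain tray, the hatch is shut, the wing knob is turned clockwise to its stop, and the cup is still standing; the judging result was not shown.

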